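# Screw the lens back into the magnifier stand

### The arm

A 7-joint arm with a two-finger parallel gripper is mounted at the origin on a cart in front of the work surface, level with it; the furniture and walls round the work are solid. World frame = base frame: x ahead of the robot, y to its left, z up, the work surface at z = 0. Lengths are in m, angles in degrees, forces in N, time in s.
With the tool pointing down it reaches from about 0.425 to 0.875 m from the base axis. Payload 4.7 kg.
Tool frame: the origin (TCP) lies between the finger pads; the fingertips stand 8 mm ahead of it and the grasp point (between the pads) lies 11 mm behind it (env.tip_extent is the distance from the TCP to the fingertips, in m); z points along the fingers, y is the line along which they close (so a half turn about z gives the same grasp; the last joint's range is limited). The gripper opens to 87 mm and grips with 3 to 60 N. Pads are 19 mm wide; open, the fingers measure 117 mm over their backs; the gripper's body (75 mm by 190 mm) begins 51 mm behind the grasp point.
Start: joints at [63.891, 18.392, -4.016, 83.108, 1.295, 78.541, -3.26], TCP at [0.294, -0.58, 0.231] pointing down, gripper open.
Joint ranges: [-163.93, 163.93], [-17.29, 119.83], [-79.2, 71.16], [3.27, 140.29], [-89.18, 269.18], [5.43, 117.66], [-154.24, 154.24]. Speed limits (degrees/s): [147.25, 147.25, 180, 180, 180, 180, 180].

### API

Orientations are given as [roll, pitch, yaw] about the fixed x, y, z axes, in that order (R = Rz(yaw) Ry(pitch) Rx(roll)).
In Python, from cell import sensors, vision, workorder, env gives the robot as it stands.
- The arm moves only by the tool drive_tool, never from a script. Its argument "moves" is a list of rows, each an object of numbers: "x", "y", "z": the shift along the tool's x, y, z in mm; "rx", "ry", "rz": the turn, a rotation vector about the tool's x, y, z in rad; "fingers": the closure, from -1 (fully open) to 1 (shut). In form: [{"x": .., "y": .., "z": .., "rx": .., "ry": .., "rz": .., "fingers": ..}, ...]. A call has 1 to 20 rows; each row is the pose to reach, as a shift and turn from the pose commanded when the call began, along the tool's axes at that moment; what a row does not reach only later rows make up. A row lasts 1/8 s, in which the tool goes at most 62.5 mm and 10.7 degrees, less where a joint would pass 70% of its speed; a pose out of reach is approached as far as the arm can. A call with a gripper value outside its range is refused whole. The fingers move at their own pace and stop on an object; "force" is the grip in N (left out, the last holds). Time passes only in rows, so rows that repeat a pose let the fingers close. It gives the time, the measured TCP pose, the force, the opening and the grip force at its end, in the units of the state.
- sensors.get_obs(): the state, without advancing time (a new reading comes with each control period).
- vision.read_camera(name): name is "side" or "top" or "wrist"; returns a dict with "image" (384x512x3 uint8, red, green, blue), "fx", "fy", "cx", "cy" (pixels), "k1" (the pictures are not rectified: a ray, as slopes to the right and down, at radius r is drawn at 1 + k1 r^2 times it, then the intrinsics apply), "R" (3x3) and "t" (3): a world point X has camera coordinates R X + t. Camera axes: x right, y down, z forward; pixel columns grow to the right and rows downward; lengths in m; the calibration is good to about 2 mm. A picture is of the moment at which its call begins. There is no depth.
- workorder.sign_off(): hands the job in; it is judged then, once.
The state is a dict: "time_s": time; "qpos": joint angles; "joint_velocities": joint speeds; "effort": joint torques, N m; "tool_pos": TCP position; "tool_rot": TCP orientation; "force": force on the tool from outside, world axes, zero at the start; "wrist_torque": the same for the moment, N m; "grip_width": finger opening in m; "grasp_force": force on a finger pad.
Only numpy, scipy, OpenCV 4.12 (cv2) and the standard library are available. Lean on these libraries where they do the work, as an engineer would, in place of code of your own. Each camera call takes 0.05 s, during which the arm holds its last target. There are 200 camera calls.

### The job

Screw the loose lens cell back into the round mount of the magnifier stand: set it upright in the mount, turn it gently backward (anticlockwise from above) until it drops a step into the thread (grip then only 3 to 4 mm above the rim), then forward (clockwise) until it is fully home, with its grip flush on the rim, and let go. Do not force it at any time, and leave the paint pot, the pumpkin figurine and the clothes peg where they are.

Things in the scene. Friction and masses are not known exactly. Their poses are not given: they have to be found in the camera images.
- lens_cell: Loose screw-in lens cell, 96 to 150 g, standing on its barrel on the large white table. Metal barrel 40 mm in diameter, 26 mm long, foot chamfered, with three lugs 120 degrees apart (8 mm wide = 18 degrees, 3 mm high, undersides 14 mm above the foot, out to 25 mm radius). Above it the black knurled grip. Origin at the centre of the barrel's foot, z up along its axis.
- cell_grip (a point): Centre of the cell's grip, 34 mm above its foot: a round black knurled rim 58 mm in diameter and 16 mm high (26 to 42 mm above the foot) round the glass. Take it across any diameter.
- cell_seat (a point): On the cell's axis at the underside of the grip, 26 mm above the cell's foot: the face that comes to lie on the rim of the mount.
- stand: Magnifier stand, fixed on the small wooden side table: round dark foot 115 mm in diameter, a thin post on its local +x side (47 mm from the axis, lower than the rim), carrying a round metal mount. Origin at the centre of the foot's underside; z is the axis of the mount. How the thread starts are turned in the mount cannot be told from it. At a few angles the cell drops in at once.
- mount_rim (a point): Centre of the mount's upper rim, 76 mm above the table; nothing of the stand is higher. The mount is an upright ring 65 mm outside, 26 mm high, open below. Inside: a right-hand thread with three starts; bore 41.8 mm for the barrel, 54 mm for the lugs. Set down at a chance angle, the lugs ride on the thread or on a small wall at its low end: grip 6 to 10.5 mm above the rim.
- mount_thread (a point): On the mount's axis, 8 mm below the rim. Turned anticlockwise the riding cell may first come off the wall, then climbs 2.6 mm/rad, and within a third of a turn can fall 6 mm into gaps (34 degrees wide, hard far side): grip 3 to 4 mm above the rim. Then clockwise it sinks 2.6 mm/rad and is home after 1.1 to 1.5 rad, grip on the rim, hard stop. Clockwise before the drop it jams.
- paint_pot: Bystander: small round paint pot with white lid, 37 mm in diameter, 41 mm high, standing beside the stand. Origin at the centre of its underside.
- pumpkin: Bystander: small yellow pumpkin figurine, 31 mm wide, 38 mm high, on the white table. Origin at the centre of its underside.
- peg: Bystander: wooden clothes peg, 15 x 72 x 12 mm, lying on the white table. Origin at the centre of its underside.
Things that resemble listed ones, but are neither listed nor needed, are in the scene too. What is shaped like the lens_cell but yellow is not meant.

How it is judged:
By the outcome, as a careful person would: the job done as asked, in the order asked, and still so for the second after the job is handed in, with the robot touching nothing.
It also fails if it takes over 61 s, if anything falls off the work surface, if the arm or the gripper's body presses on something with over 40 N, if the wrist force passes 120 N, or if a joint passes its speed limit or range.

## Working session

There is one attempt and no reset: what is moved stays moved. The work goes in short steps, Python scripts to look and compute and a tool call to move; the robot and the scene stay as the last step left them, time stands still between calls to the robot, and variables do not carry over. Pictures are saved under pics/ and viewed, at most 10 in all, crops included, and the job is handed in when it is done.

Besides the shell and the picture viewer there is one more tool, called after "Call:" by a JSON object that holds its "api" and its "payload", one argument or row to a line. drive_tool: Moves the arm, as the interface text tells. Its arguments: {"type":"object","properties":{"moves":{"type":"array"},"force":{"type":"number"}},"required":["moves"]}

```bash
mkdir -p pics; ls; python3 - <<'E'
from cell import sensors, vision, workorder, env
import cv2,numpy as np,pickle
d={}
for n in("side","top"):
    c=vision.read_camera(n); d[n]=c
    print(n,c["fx"],c["cx"],c["cy"],c["k1"],(-c["R"].T@c["t"]).round(3),c["R"][2].round(2))
    cv2.imwrite(f"pics/{n}0.png",c["image"][:,:,::-1])
pickle.dump(d,open("d.pkl","wb"))
print(sensors.get_obs())
print(env.tip_extent)
E
```

```text
pics
side 473.82234920519574 258.39125755334715 186.4089017884391 0.034618700244418835 [0.554 1.127 0.956] [-0.04 -0.74 -0.67]
top 400.5771394075729 261.69328721954275 199.63624670478617 0.048411120705583205 [0.323 0.116 1.304] [ 0.17  0.01 -0.98]
{'time_s': 0.1, 'qpos': array([63.88997644, 18.43527593, -4.01686674, 83.16833794,  1.2964988 ,
       78.54122587, -3.26114764]), 'joint_velocities': array([-0.05948658, -0.19529864, -0.0369204 , -0.12007937,  0.00789839,
       -0.0360265 ,  0.10243467]), 'effort': array([ 6.11327887e-04, -4.92571592e+01, -4.05252026e-01, -3.13398278e+01,
       -6.40340941e-02,  3.94980947e-02,  8.22200718e-05]), 'tool_pos': array([ 0.2940039 , -0.57916166,  0.22956208]), 'tool_rot': array([-1.79900483e+02,  6.54403224e-03,  2.69200518e+01]), 'force': array([-0.42804465,  0.29264038, -0.91544612]), 'wrist_torque': array([-0.06039518,  0.01388473, -0.00511929]), 'grasp_force': 0.0, 'grip_width': 0.08709218352739902}
0.008
```

View pics/side0.png

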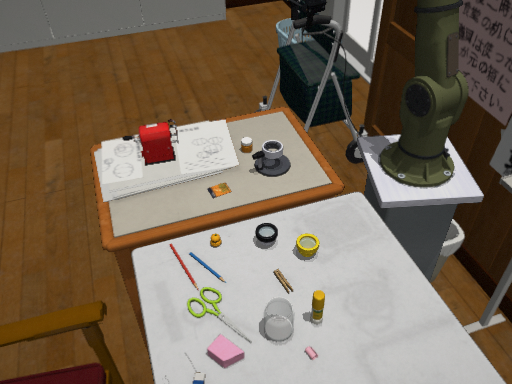

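View pics/top0.png

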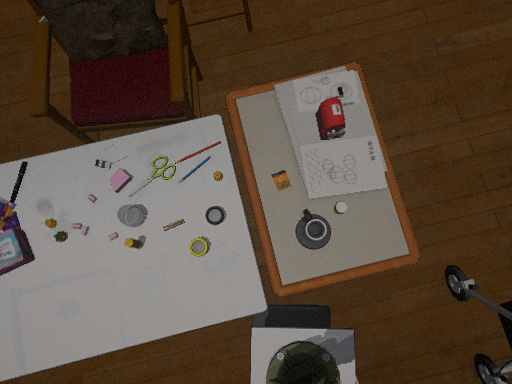

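Side view: the candidates for the cell are the black ring at (266,234), the yellow ring at (307,243), which is the decoy, and the glass jar at (279,318). The stand is at (271,158), the pot at (247,145), the pumpkin at (215,240) and the peg at (283,281). Top view: the cell is at (215,215), the yellow ring at (199,246), the stand at (313,230) and the pot at (341,207). I choose the black ring and check it in a close crop.

```bash
cat > h.py <<'E'
import numpy as np,cv2,pickle
def ray(c,u,v):
    x=np.array([(u-c["cx"])/c["fx"],(v-c["cy"])/c["fy"]]);s=x.copy()
    for _ in range(10): s=x/(1+c["k1"]*(s@s))
    R=np.array(c["R"]);return -R.T@c["t"],R.T@np.array([s[0],s[1],1])
def onz(c,u,v,z):
    o,d=ray(c,u,v);return o+d*(z-o[2])/d[2]
def tri(rays):
    A=0;b=0
    for o,d in rays:
        d=d/np.linalg.norm(d);P=np.eye(3)-np.outer(d,d);A=A+P;b=b+P@o
    X=np.linalg.solve(A,b)
    return X,[np.linalg.norm(np.cross(X-o,d/np.linalg.norm(d))) for o,d in rays]
def proj(c,X):
    p=np.array(c["R"])@X+c["t"];s=p[:2]/p[2];s=s*(1+c["k1"]*(s@s));return s*[c["fx"],c["fy"]]+[c["cx"],c["cy"]]
E
python3 - <<'E'
from h import *
d=pickle.load(open("d.pkl","rb"))
for k,px in dict(cell=((266,230),(215,215)),stand=((271,147),(314,230)),pot=((247,139),(341,207)),pump=((215,240),(217,176)),peg=((283,281),(174,225)),yel=((307,238),(199,246))).items():
    X,r=tri([ray(d["side"],*px[0]),ray(d["top"],*px[1])]);print(k,X.round(3),np.round(r,3))
print(proj(d["top"],np.zeros(3)))
T=[]
for n,(u,v) in(("side",(266,234)),("side",(271,158)),("top",(215,215)),("top",(313,230))):
    T.append(cv2.resize(d[n]["image"][v-28:v+28,u-38:u+38,::-1],(400,295),interpolation=cv2.INTER_CUBIC))
cv2.imwrite("pics/crop1.png",np.vstack([np.hstack(T[:2]),np.hstack(T[2:])]))
E
```

```text
cell [0.494 0.282 0.042] [0. 0.]
stand [ 0.451 -0.028  0.076] [0.003 0.003]
pot [ 0.525 -0.117  0.047] [0.001 0.001]
pump [0.628 0.284 0.017] [0.001 0.001]
peg [0.464 0.42  0.004] [0.001 0.001]
yel [0.394 0.327 0.052] [0.001 0.001]
[302.96133628 380.21049097]
```

View pics/crop1.png

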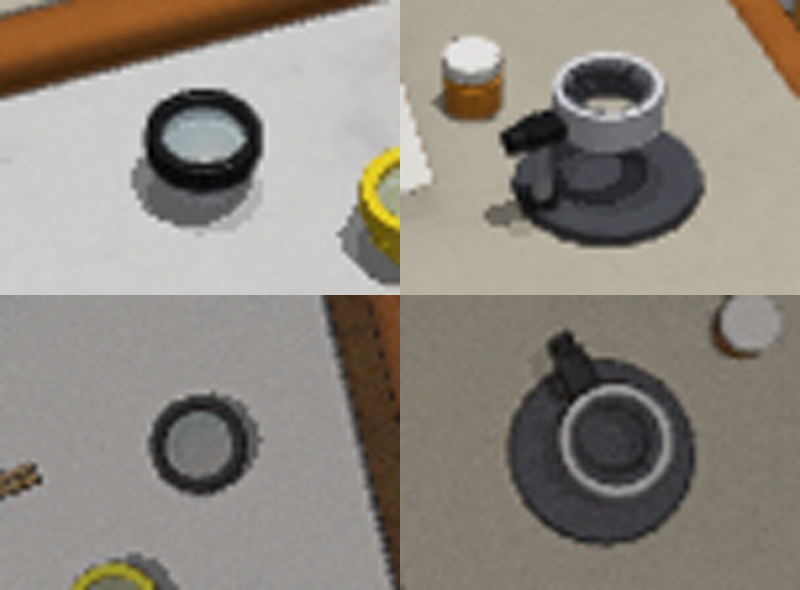

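The crop confirms the black knurled ring as the cell. The mount's rim is clear, with the post and knob on its far left side. Now I'll measure both precisely.

```bash
python3 - <<'E'
from h import *
d=pickle.load(open("d.pkl","rb"))
def blob(n,u,v,f,w=20):
    im=d[n]["image"][v-w:v+w,u-w:u+w];im=cv2.resize(im,None,fx=4,fy=4,interpolation=cv2.INTER_CUBIC)
    m=f(im.astype(int)).astype(np.uint8)
    cs,_=cv2.findContours(m,cv2.RETR_EXTERNAL,cv2.CHAIN_APPROX_NONE);c=max(cs,key=cv2.contourArea)
    e=cv2.fitEllipse(cv2.convexHull(c));return (e[0][0]+.5)/4-.5+u-w,(e[0][1]+.5)/4-.5+v-w,e[1][0]/4,e[1][1]/4
for n,p,q,t in(("side",(266,234),(271,150),130),("top",(215,215),(313,230),105)):
    c=d[n]
    for th in(45,60,75):
        e=blob(n,*p,lambda i:i.max(2)<th);print(n,"cell",np.round(e,2),onz(c,e[0],e[1],.034).round(4))
    for th in(t-15,t,t+15,t+30):
        e=blob(n,*q,lambda i:i.min(2)>th,13);print(n,"rim",th,np.round(e,2),onz(c,e[0],e[1],.076 if n=="top" else .07).round(4))
E
```

```text
side cell [266.14 232.46  19.34  21.88] [0.4935 0.2836 0.034 ]
side cell [266.1  232.48  19.75  22.22] [0.4936 0.2837 0.034 ]
side cell [266.2  232.61  20.05  22.69] [0.4934 0.2842 0.034 ]
side rim 115 [287.61 145.84  17.79  94.74] [ 0.4011 -0.0378  0.07  ]
side rim 130 [284.75 145.49  17.47  85.62] [ 0.4096 -0.0404  0.07  ]
side rim 145 [269.75 142.4   21.43  30.46] [ 0.4544 -0.0606  0.07  ]
side rim 160 [272.1  145.41  13.57  21.64] [ 0.4485 -0.0444  0.07  ]
top cell [214.71 215.26  17.44  17.66] [0.4943 0.2842 0.034 ]
top cell [214.64 215.11  18.18  18.32] [0.4948 0.2844 0.034 ]
top cell [214.69 215.07  18.59  18.95] [0.495  0.2842 0.034 ]
top rim 90 [315.68 229.19  21.14  21.72] [ 0.4508 -0.0331  0.076 ]
top rim 105 [315.63 229.14  20.77  21.33] [ 0.451  -0.0329  0.076 ]
top rim 120 [315.61 229.1   20.39  21.01] [ 0.4511 -0.0329  0.076 ]
top rim 135 [315.67 229.05  20.01  20.67] [ 0.4513 -0.0331  0.076 ]
```

Call:
{"api": "drive_tool", "payload": {
  "moves": [
    {"x": 388,"y": -417,"z": -20,"rz": -1.05},
    {"x": 388,"y": -417,"z": -20,"rz": -1.05},
    {"x": 388,"y": -417,"z": -20,"rz": -1.05},
    {"x": 388,"y": -417,"z": -20,"rz": -1.05},
    {"x": 388,"y": -417,"z": -20,"rz": -1.05},
    {"x": 388,"y": -417,"z": -20,"rz": -1.05},
    {"x": 388,"y": -417,"z": -20,"rz": -1.05},
    {"x": 388,"y": -417,"z": -20,"rz": -1.05},
    {"x": 388,"y": -417,"z": -20,"rz": -1.05},
    {"x": 388,"y": -417,"z": -20,"rz": -1.05},
    {"x": 388,"y": -417,"z": -20,"rz": -1.05},
    {"x": 388,"y": -417,"z": -20,"rz": -1.05},
    {"x": 388,"y": -417,"z": -20,"rz": -1.05},
    {"x": 388,"y": -417,"z": -20,"rz": -1.05}
  ]
}}

```text
invalid input at $.moves[0]: expected keys x, y, z, rx, ry, rz, fingers
```

```bash
python3 - <<'E'
from h import *
from cell import sensors,vision
o=sensors.get_obs();print(o["time_s"],o["qpos"].round(1),o["tool_pos"].round(4),o["tool_rot"].round(2),o["force"].round(2))
c=vision.read_camera("wrist");pickle.dump(c,open("w1.pkl","wb"));cv2.imwrite("pics/w1.png",c["image"][:,:,::-1])
print((-c["R"].T@c["t"]).round(3),c["R"][2].round(2),proj(c,np.array([.451,-.033,.076])))
E
```

```text
0.1 [63.9 18.4 -4.  83.2  1.3 78.5 -3.3] [ 0.294  -0.5792  0.2296] [-1.799e+02  1.000e-02  2.692e+01] [-0.43  0.29 -0.92]
[ 0.361 -0.546  0.385] [-0.24 -0.12 -0.96] [-149.37306609 -184.16337712]
```

View pics/w1.png

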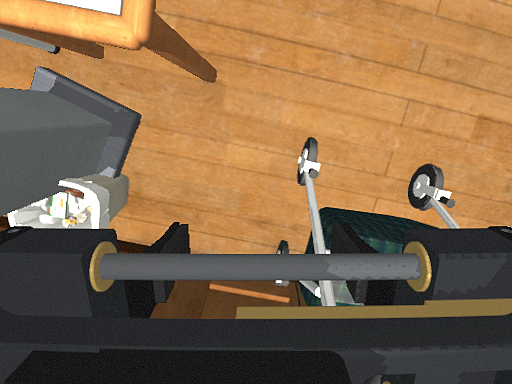

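The first call was refused because every row needs all keys. The picture shows only the floor, with the gripper across rows 230–320.

Call:
{"api": "drive_tool", "payload": {
  "moves": [
    {"x": 388,"y": -417,"z": -20,"rx": 0,"ry": 0,"rz": -1.05,"fingers": -1},
    {"x": 388,"y": -417,"z": -20,"rx": 0,"ry": 0,"rz": -1.05,"fingers": -1},
    {"x": 388,"y": -417,"z": -20,"rx": 0,"ry": 0,"rz": -1.05,"fingers": -1},
    {"x": 388,"y": -417,"z": -20,"rx": 0,"ry": 0,"rz": -1.05,"fingers": -1},
    {"x": 388,"y": -417,"z": -20,"rx": 0,"ry": 0,"rz": -1.05,"fingers": -1},
    {"x": 388,"y": -417,"z": -20,"rx": 0,"ry": 0,"rz": -1.05,"fingers": -1},
    {"x": 388,"y": -417,"z": -20,"rx": 0,"ry": 0,"rz": -1.05,"fingers": -1},
    {"x": 388,"y": -417,"z": -20,"rx": 0,"ry": 0,"rz": -1.05,"fingers": -1},
    {"x": 388,"y": -417,"z": -20,"rx": 0,"ry": 0,"rz": -1.05,"fingers": -1},
    {"x": 388,"y": -417,"z": -20,"rx": 0,"ry": 0,"rz": -1.05,"fingers": -1},
    {"x": 388,"y": -417,"z": -20,"rx": 0,"ry": 0,"rz": -1.05,"fingers": -1},
    {"x": 388,"y": -417,"z": -20,"rx": 0,"ry": 0,"rz": -1.05,"fingers": -1},
    {"x": 388,"y": -417,"z": -20,"rx": 0,"ry": 0,"rz": -1.05,"fingers": -1},
    {"x": 388,"y": -417,"z": -20,"rx": 0,"ry": 0,"rz": -1.05,"fingers": -1}
  ]
}}

```text
time_s: 1.9
tool_pos: [0.4513, -0.033, 0.2504]
tool_rot: [-180.0, -0.0, 87.0]
force: [0.2, -0.8, -0.2]
grip_width: 0.0876
grasp_force: 0.0
```

```bash
python3 - <<'E'
from h import *
from cell import sensors,vision
o=sensors.get_obs();print(o["time_s"],o["qpos"].round(1),o["tool_pos"].round(4),o["tool_rot"].round(2),o["force"].round(2))
c=vision.read_camera("wrist");pickle.dump(c,open("w1.pkl","wb"));cv2.imwrite("pics/w2.png",c["image"][:,:,::-1])
print((-c["R"].T@c["t"]).round(3),c["R"][2].round(2),proj(c,np.array([.451,-.033,.076])))
E
```

```text
1.9 [ 40.2  -6.2 -36.3 106.7  -3.7  78.3   1.9] [ 0.4513 -0.033   0.2504] [-179.99   -0.     86.98] [ 0.15 -0.77 -0.24]
[0.456 0.041 0.405] [-0.01 -0.27 -0.96] [259.11424695 178.78586839]
```

View pics/w2.png

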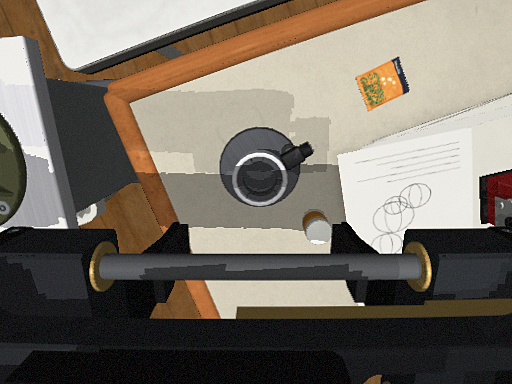

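The wrist view shows the rim ellipse near (261,178), the pot at (316,228) and the knob at (303,152). I'll fit the rim.

```bash
cat >> h.py <<'E'
def ell(c,u,v,f,w,hole=False):
    im=c["image"][v-w:v+w,u-w:u+w];im=cv2.resize(im,None,fx=4,fy=4,interpolation=cv2.INTER_CUBIC)
    m=f(im.astype(int)).astype(np.uint8)
    cs,_=cv2.findContours(m,cv2.RETR_EXTERNAL,cv2.CHAIN_APPROX_NONE);k=max(cs,key=lambda q:cv2.boundingRect(q)[2]*cv2.boundingRect(q)[3])
    e=cv2.fitEllipse(cv2.convexHull(k));return (e[0][0]+.5)/4-.5+u-w,(e[0][1]+.5)/4-.5+v-w,e[1][0]/4,e[1][1]/4
E
python3 - <<'E'
from h import *
c=pickle.load(open("w1.pkl","rb"))
for th in(150,170,190,205):
    e=ell(c,260,178,lambda i:i.min(2)>th,33);print(th,np.round(e,2),onz(c,e[0],e[1],.076).round(4))
a=[proj(c,np.array([.451+.0325*np.cos(t),-.033+.0325*np.sin(t),.076])) for t in np.arange(0,6.28,.2)]
print(cv2.fitEllipse(np.float32(a)))
E
```

```text
150 [259.34 185.62  38.79  49.58] [ 0.4508 -0.0412  0.076 ]
170 [258.91 182.63  44.6   50.5 ] [ 0.4505 -0.0376  0.076 ]
190 [259.22 171.22  37.74  49.22] [ 0.4516 -0.024   0.076 ]
205 [259.19 170.66  36.45  48.67] [ 0.4516 -0.0234  0.076 ]
((259.1150207519531, 178.09564208984375), (54.27207946777344, 55.561309814453125), 90.9226303100586)
```

```bash
python3 - <<'E'
from h import *
c=pickle.load(open("w1.pkl","rb"));im=c["image"].astype(int).sum(2)//3
print(list(enumerate(im[140:215,259],140)))
print(list(enumerate(im[178,225:295],225)))
print(proj(c,np.array([.451,-.033+.0325,.076])),proj(c,np.array([.451,-.033-.0325,.076])))
print(proj(c,np.array([.451-.0325,-.033,.076])),proj(c,np.array([.451+.0325,-.033,.076])))
E
```

```text
[(140, np.int64(95)), (141, np.int64(94)), (142, np.int64(98)), (143, np.int64(95)), (144, np.int64(91)), (145, np.int64(87)), (146, np.int64(92)), (147, np.int64(93)), (148, np.int64(96)), (149, np.int64(49)), (150, np.int64(101)), (151, np.int64(95)), (152, np.int64(133)), (153, np.int64(254)), (154, np.int64(247)), (155, np.int64(233)), (156, np.int64(210)), (157, np.int64(72)), (158, np.int64(74)), (159, np.int64(83)), (160, np.int64(85)), (161, np.int64(41)), (162, np.int64(45)), (163, np.int64(53)), (164, np.int64(46)), (165, np.int64(49)), (166, np.int64(52)), (167, np.int64(42)), (168, np.int64(44)), (169, np.int64(44)), (170, np.int64(71)), (171, np.int64(61)), (172, np.int64(63)), (173, np.int64(62)), (174, np.int64(63)), (175, np.int64(60)), (176, np.int64(60)), (177, np.int64(62)), (178, np.int64(56)), (179, np.int64(64)), (180, np.int64(46)), (181, np.int64(50)), (182, np.int64(44)), (183, np.int64(44)), (184, np.int64(42)), (185, np.int64(44)), (186, np.int64(47)), (187, np.int64(41)), (188, np.int64(45)), (189, np.int64(48)), (190, np.int64(65)), (191, np.int64(51)), (
[... 1385 characters left out ...]
7, np.int64(44)), (268, np.int64(43)), (269, np.int64(45)), (270, np.int64(42)), (271, np.int64(41)), (272, np.int64(44)), (273, np.int64(49)), (274, np.int64(47)), (275, np.int64(45)), (276, np.int64(41)), (277, np.int64(52)), (278, np.int64(60)), (279, np.int64(61)), (280, np.int64(59)), (281, np.int64(46)), (282, np.int64(76)), (283, np.int64(123)), (284, np.int64(135)), (285, np.int64(128)), (286, np.int64(116)), (287, np.int64(77)), (288, np.int64(52)), (289, np.int64(59)), (290, np.int64(67)), (291, np.int64(55)), (292, np.int64(59)), (293, np.int64(62)), (294, np.int64(62))]
[257.55161581 151.00122811] [260.59944372 205.19411224]
[231.42432818 180.25561958] [286.8836113  177.32250735]
```

Call:
{"api": "drive_tool", "payload": {
  "moves": [
    {"x": 319,"y": 26,"z": 50,"rx": 0,"ry": 0,"rz": 0.4,"fingers": -1},
    {"x": 319,"y": 26,"z": 50,"rx": 0,"ry": 0,"rz": 0.4,"fingers": -1},
    {"x": 319,"y": 26,"z": 50,"rx": 0,"ry": 0,"rz": 0.4,"fingers": -1},
    {"x": 319,"y": 26,"z": 50,"rx": 0,"ry": 0,"rz": 0.4,"fingers": -1},
    {"x": 319,"y": 26,"z": 50,"rx": 0,"ry": 0,"rz": 0.4,"fingers": -1},
    {"x": 319,"y": 26,"z": 50,"rx": 0,"ry": 0,"rz": 0.4,"fingers": -1},
    {"x": 319,"y": 26,"z": 50,"rx": 0,"ry": 0,"rz": 0.4,"fingers": -1},
    {"x": 319,"y": 26,"z": 50,"rx": 0,"ry": 0,"rz": 0.4,"fingers": -1},
    {"x": 319,"y": 26,"z": 50,"rx": 0,"ry": 0,"rz": 0.4,"fingers": -1},
    {"x": 319,"y": 26,"z": 50,"rx": 0,"ry": 0,"rz": 0.4,"fingers": -1}
  ]
}}

```text
time_s: 3.2
tool_pos: [0.4942, 0.2838, 0.2008]
tool_rot: [179.9, 0.0, 64.0]
force: [-0.7, 0.3, 0.1]
grip_width: 0.0867
grasp_force: 0.0
```

```bash
python3 - <<'E'
from h import *
from cell import sensors,vision
o=sensors.get_obs();print(o["time_s"],o["qpos"].round(1),o["tool_pos"].round(4),o["tool_rot"].round(2),o["force"].round(2))
c=vision.read_camera("wrist");pickle.dump(c,open("w3.pkl","wb"));cv2.imwrite("pics/w3.png",c["image"][:,:,::-1])
p=proj(c,np.array([.494,.284,.042]));print(p)
u,v=p.round().astype(int)
for th in(50,65,80):
    e=ell(c,u,v,lambda i:i.max(2)<th,45);print(th,np.round(e,2),[onz(c,e[0],e[1],z).round(4) for z in(.034,.038)])
E
```

```text
3.2 [ 15.   17.2 -56.2  95.7  14.8  75.  -69.8] [0.4942 0.2838 0.2008] [1.7993e+02 2.0000e-02 6.4030e+01] [-0.71  0.27  0.08]
[259.10323934 181.92860318]
50 [259.73 179.68  51.38  51.93] [array([0.495 , 0.2844, 0.034 ]), array([0.4954, 0.2852, 0.038 ])]
65 [259.75 179.63  51.69  52.27] [array([0.495 , 0.2844, 0.034 ]), array([0.4954, 0.2852, 0.038 ])]
80 [259.74 179.59  52.13  52.66] [array([0.495 , 0.2844, 0.034 ]), array([0.4954, 0.2853, 0.038 ])]
```

View pics/w3.png

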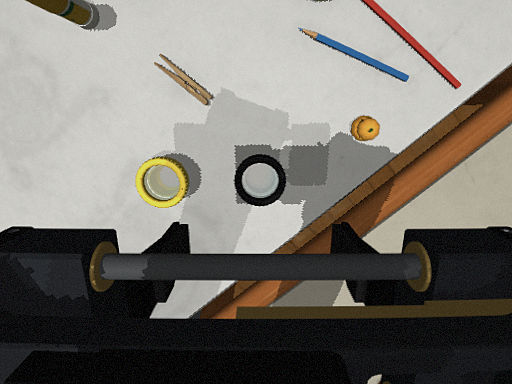

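The wrist view shows the black cell at (260,180), clear between the fingers. The yellow ring at (162,182) is about 75 mm away. Descending and gripping.

Call:
{"api": "drive_tool", "payload": {
  "moves": [
    {"x": 1,"y": 0,"z": 60,"rx": 0,"ry": 0,"rz": 0,"fingers": -1},
    {"x": 1,"y": 0,"z": 110,"rx": 0,"ry": 0,"rz": 0,"fingers": -1},
    {"x": 1,"y": 0,"z": 145,"rx": 0,"ry": 0,"rz": 0,"fingers": -1},
    {"x": 1,"y": 0,"z": 165,"rx": 0,"ry": 0,"rz": 0,"fingers": -1},
    {"x": 1,"y": 0,"z": 165,"rx": 0,"ry": 0,"rz": 0,"fingers": -1},
    {"x": 1,"y": 0,"z": 165,"rx": 0,"ry": 0,"rz": 0,"fingers": 1},
    {"x": 1,"y": 0,"z": 165,"rx": 0,"ry": 0,"rz": 0,"fingers": 1},
    {"x": 1,"y": 0,"z": 165,"rx": 0,"ry": 0,"rz": 0,"fingers": 1},
    {"x": 1,"y": 0,"z": 165,"rx": 0,"ry": 0,"rz": 0,"fingers": 1},
    {"x": 1,"y": 0,"z": 165,"rx": 0,"ry": 0,"rz": 0,"fingers": 1}
  ],
  "force": 15
}}

```text
time_s: 4.5
tool_pos: [0.4946, 0.2861, 0.0361]
tool_rot: [179.9, -0.0, 64.2]
force: [-0.0, -0.9, 4.0]
grip_width: 0.0576
grasp_force: 15.0
```

Call:
{"api": "drive_tool", "payload": {
  "moves": [
    {"x": 0,"y": 0,"z": -30,"rx": 0,"ry": 0,"rz": 0,"fingers": 1},
    {"x": 0,"y": 0,"z": -80,"rx": 0,"ry": 0,"rz": 0,"fingers": 1},
    {"x": 0,"y": 0,"z": -120,"rx": 0,"ry": 0,"rz": 0,"fingers": 1},
    {"x": 0,"y": 0,"z": -120,"rx": 0,"ry": 0,"rz": 0,"fingers": 1}
  ]
}}

```text
time_s: 5.0
tool_pos: [0.4956, 0.2874, 0.1586]
tool_rot: [179.8, -0.2, 64.2]
force: [-0.4, 0.8, -1.6]
grip_width: 0.0575
grasp_force: 15.0
```

```bash
python3 - <<'E'
from h import *
from cell import sensors,vision
for _ in range(3):
    c=vision.read_camera("wrist")
    o=sensors.get_obs();print(o["time_s"],o["qpos"].round(1),o["tool_pos"].round(4),o["tool_rot"].round(2),o["force"].round(2),o["grip_width"],o["grasp_force"])
a=np.deg2rad(o["tool_rot"][2]);D=np.array([.451,-.0335])-o["tool_pos"][:2]
print("tool shift",D@[np.cos(a),np.sin(a)],D@[np.sin(a),-np.cos(a)])
E
```

```text
5.05 [ 13.8  19.7 -55.4  98.7  17.2  70.6 -71.7] [0.4945 0.2863 0.1564] [ 1.799e+02 -7.000e-02  6.415e+01] [ 0.51 -0.41 -1.77] 0.05753790425800567 14.999476969242096
5.1 [ 13.8  19.8 -55.4  98.8  17.2  70.6 -71.7] [0.4938 0.2856 0.1549] [-1.800e+02  5.000e-02  6.415e+01] [ 0.18 -0.94 -0.97] 0.057544204113237 14.999568611383438
5.15 [ 13.8  19.8 -55.4  98.8  17.2  70.6 -71.7] [0.4933 0.2853 0.1541] [-1.7993e+02  1.2000e-01  6.4160e+01] [ 0.28  0.44 -1.05] 0.05771138806782192 14.999554306268692
tool shift -0.30533580667398563 0.10088172720408164
```

Call:
{"api": "drive_tool", "payload": {
  "moves": [
    {"x": -50,"y": 16,"z": 0,"rx": 0,"ry": 0,"rz": 0,"fingers": 1},
    {"x": -100,"y": 33,"z": 0,"rx": 0,"ry": 0,"rz": 0,"fingers": 1},
    {"x": -150,"y": 49,"z": 0,"rx": 0,"ry": 0,"rz": 0,"fingers": 1},
    {"x": -200,"y": 66,"z": 0,"rx": 0,"ry": 0,"rz": 0,"fingers": 1},
    {"x": -250,"y": 82,"z": 0,"rx": 0,"ry": 0,"rz": 0,"fingers": 1},
    {"x": -285,"y": 93,"z": 0,"rx": 0,"ry": 0,"rz": 0,"fingers": 1},
    {"x": -300,"y": 98,"z": 0,"rx": 0,"ry": 0,"rz": 0,"fingers": 1},
    {"x": -305,"y": 100,"z": 0,"rx": 0,"ry": 0,"rz": 0,"fingers": 1},
    {"x": -305,"y": 100,"z": 0,"rx": 0,"ry": 0,"rz": 0,"fingers": 1},
    {"x": -305,"y": 100,"z": 0,"rx": 0,"ry": 0,"rz": 0,"fingers": 1},
    {"x": -305,"y": 100,"z": 0,"rx": 0,"ry": 0,"rz": 0,"fingers": 1},
    {"x": -305,"y": 100,"z": 0,"rx": 0,"ry": 0,"rz": 0,"fingers": 1}
  ]
}}

```text
time_s: 6.65
tool_pos: [0.4513, -0.0315, 0.1556]
tool_rot: [180.0, -0.0, 64.2]
force: [0.1, 0.3, -0.5]
grip_width: 0.0578
grasp_force: 15.0
```

```bash
cat > look.py <<'E'
from h import *
import sys
from cell import sensors,vision
n=sys.argv[1]
o=sensors.get_obs();print(o["time_s"],o["qpos"].round(1),o["tool_pos"].round(4),o["tool_rot"].round(2),o["force"].round(2),o["wrist_torque"].round(2),o["grip_width"].round(4))
T=[]
for k in("side","top","wrist"):
    c=vision.read_camera(k);pickle.dump(c,open(f"{n}_{k}.pkl","wb"))
    u,v=proj(c,np.array([.451,-.0335,.08])).round().astype(int)
    w=75 if k=="wrist" else 36
    T.append(cv2.resize(c["image"][v-w:v+w,u-w:u+w,::-1],(266,266),interpolation=cv2.INTER_CUBIC))
cv2.imwrite(f"pics/{n}.png",np.hstack(T))
E
python3 look.py a
```

```text
Traceback (most recent call last):
  File "look.py", line 5, in <module>
    o=sensors.get_obs();print(o["time_s"],o["qpos"].round(1),o["tool_pos"].round(4),o["tool_rot"].round(2),o["force"].round(2),o["wrist_torque"].round(2),o["grip_width"].round(4))
                                                                                                                                                          ^^^^^^^^^^^^^^^^^^^^^
AttributeError: 'float' object has no attribute 'round'
```

```bash
sed -i 's/o\["grip_width"\].round(4)/o["grip_width"]/' look.py; python3 look.py a; python3 - <<'E'
from h import *
from cell import sensors
print(sensors.get_obs()["tool_pos"])
for k in("side","top","wrist"):
    c=pickle.load(open(f"a_{k}.pkl","rb"));print(k,[proj(c,np.array([.451,-.0335,z])).round(1) for z in(.076,.162)])
E
```

```text
6.65 [ 48.7  -1.5 -46.8 114.1  -1.2  66.9 -23.4] [ 0.4513 -0.0315  0.1556] [179.99  -0.    64.22] [ 0.11  0.27 -0.55] [-0.04 -0.04 -0.01] 0.05775974546720579
[ 0.4511738  -0.03192772  0.15554893]
side [array([271.6, 146. ]), array([271.6, 122.6])]
top [array([315.8, 229.1]), array([319.5, 226.1])]
wrist [array([260. , 205.4]), array([260. , 252.2])]
```

View pics/a.png

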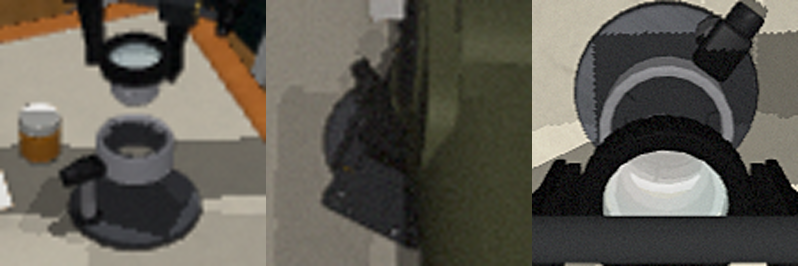

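The cell hangs upright over the mount. In the side crop its centre column (135) agrees with the rim's (136). I'll lower it to just above the rim and re-check.

Call:
{"api": "drive_tool", "payload": {
  "moves": [
    {"x": 0,"y": 0,"z": 20,"rx": 0,"ry": 0,"rz": 0,"fingers": 1},
    {"x": 0,"y": 0,"z": 36,"rx": 0,"ry": 0,"rz": 0,"fingers": 1},
    {"x": 0,"y": 0,"z": 40,"rx": 0,"ry": 0,"rz": 0,"fingers": 1},
    {"x": 0,"y": 0,"z": 40,"rx": 0,"ry": 0,"rz": 0,"fingers": 1},
    {"x": 0,"y": 0,"z": 40,"rx": 0,"ry": 0,"rz": 0,"fingers": 1},
    {"x": 0,"y": 0,"z": 40,"rx": 0,"ry": 0,"rz": 0,"fingers": 1}
  ]
}}

```text
time_s: 7.55
tool_pos: [0.4516, -0.0321, 0.116]
tool_rot: [179.9, 0.0, 64.2]
force: [0.8, -0.8, -0.6]
grip_width: 0.0573
grasp_force: 15.0
```

```bash
sed -i 's/w=75/w=60/' look.py; python3 look.py b; python3 - <<'E'
from h import *
from cell import sensors
print(sensors.get_obs()["tool_pos"])
c=pickle.load(open("b_side.pkl","rb"));im=c["image"][110:160,240:304,::-1]
cv2.imwrite("pics/b2.png",cv2.resize(im,(768,600),interpolation=cv2.INTER_CUBIC))
E
```

```text
7.55 [ 48.1   1.7 -47.4 116.7   1.5  62.  -25.9] [ 0.4516 -0.0321  0.116 ] [179.94   0.    64.16] [ 0.85 -0.76 -0.62] [-0.02 -0.01 -0.01] 0.057349517134603456
[ 0.45134744 -0.03213402  0.11580972]
```

View pics/b2.png

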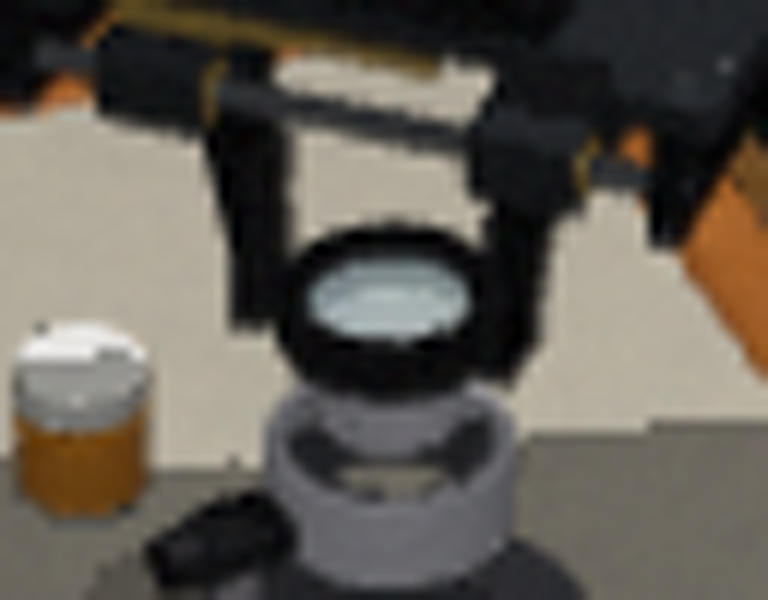

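```bash
python3 - <<'E'
from h import *
c=pickle.load(open("b_side.pkl","rb"))
P=lambda x,y,z:((proj(c,np.array([x,y,z]))-[240,110]+.5)*12).round(0)
for y in(-.035,-.0335,-.032):
    print(y,"grip top back",P(.451,y-.029,.122),"grip bot front",P(.451,y+.029,.106),"mount bot front",P(.451,y+.0325,.050),"sides",P(.451-.0325,y,.07),P(.451+.0325,y,.07))
im=c["image"].astype(int).sum(2)//3
print("col272",list(zip(range(124,162),im[124:162,272].tolist())))
d=pickle.load(open("d.pkl","rb"))["side"]["image"].astype(int).sum(2)//3
print("col272 before",list(zip(range(134,166),d[134:166,272].tolist())))
print([((P(.451,-.0335+s*r,z)[1]/12)-.5+110).round(2) for s,r,z in((-1,.0325,.076),(-1,.027,.076),(1,.027,.076),(1,.0325,.076),(1,.0325,.05))])
E
```

```text
-0.035 grip top back [375. 221.] grip bot front [395. 408.] mount bot front [396. 593.] sides [511. 446.] [258. 461.]
-0.0335 grip top back [375. 224.] grip bot front [396. 412.] mount bot front [397. 597.] sides [512. 450.] [259. 464.]
-0.032 grip top back [376. 228.] grip bot front [396. 416.] mount bot front [397. 601.] sides [512. 454.] [259. 468.]
col272 [(124, 167), (125, 169), (126, 169), (127, 161), (128, 85), (129, 12), (130, 18), (131, 61), (132, 129), (133, 140), (134, 181), (135, 174), (136, 175), (137, 167), (138, 55), (139, 18), (140, 11), (141, 12), (142, 14), (143, 49), (144, 104), (145, 105), (146, 105), (147, 98), (148, 69), (149, 101), (150, 102), (151, 96), (152, 114), (153, 106), (154, 106), (155, 107), (156, 104), (157, 106), (158, 103), (159, 37), (160, 34), (161, 34)]
col272 before [(134, 166), (135, 164), (136, 165), (137, 166), (138, 166), (139, 173), (140, 209), (141, 103), (142, 73), (143, 44), (144, 34), (145, 35), (146, 34), (147, 39), (148, 85), (149, 167), (150, 168), (151, 181), (152, 187), (153, 111), (154, 110), (155, 111), (156, 109), (157, 110), (158, 108), (159, 64), (160, 73), (161, 74), (162, 74), (163, 76), (164, 73), (165, 46)]
[np.float64(139.75), np.float64(140.83), np.float64(151.42), np.float64(152.5), np.float64(159.25)]
```

Call:
{"api": "drive_tool", "payload": {
  "moves": [
    {"x": 0,"y": 0,"z": 3,"rx": 0,"ry": 0,"rz": 0,"fingers": 1},
    {"x": 0,"y": 0,"z": 6,"rx": 0,"ry": 0,"rz": 0,"fingers": 1},
    {"x": 0,"y": 0,"z": 8,"rx": 0,"ry": 0,"rz": 0,"fingers": 1},
    {"x": 0,"y": 0,"z": 8,"rx": 0,"ry": 0,"rz": 0,"fingers": 1}
  ],
  "force": 10
}}

```text
time_s: 8.2
tool_pos: [0.451, -0.032, 0.1073]
tool_rot: [-180.0, 0.0, 64.2]
force: [0.2, -0.9, -1.3]
grip_width: 0.0575
grasp_force: 10.0
```

Call:
{"api": "drive_tool", "payload": {
  "moves": [
    {"x": 0,"y": 0,"z": 3,"rx": 0,"ry": 0,"rz": 0,"fingers": 1},
    {"x": 0,"y": 0,"z": 6,"rx": 0,"ry": 0,"rz": 0,"fingers": 1},
    {"x": 0,"y": 0,"z": 9,"rx": 0,"ry": 0,"rz": 0,"fingers": 1},
    {"x": 0,"y": 0,"z": 9,"rx": 0,"ry": 0,"rz": 0,"fingers": 1}
  ]
}}

```text
time_s: 8.7
tool_pos: [0.4509, -0.032, 0.0982]
tool_rot: [-180.0, 0.0, 64.2]
force: [-0.4, 0.6, -1.0]
grip_width: 0.0578
grasp_force: 10.0
```

Call:
{"api": "drive_tool", "payload": {
  "moves": [
    {"x": 0,"y": 0,"z": 1,"rx": 0,"ry": 0,"rz": 0,"fingers": 1},
    {"x": 0,"y": 0,"z": 2,"rx": 0,"ry": 0,"rz": 0,"fingers": 1},
    {"x": 0,"y": 0,"z": 2,"rx": 0,"ry": 0,"rz": 0,"fingers": 1}
  ]
}}

```text
time_s: 9.07
tool_pos: [0.4511, -0.0321, 0.0965]
tool_rot: [-180.0, 0.0, 64.2]
force: [0.3, -1.2, -1.1]
grip_width: 0.0577
grasp_force: 10.0
```

Call:
{"api": "drive_tool", "payload": {
  "moves": [
    {"x": 0,"y": 0,"z": 1,"rx": 0,"ry": 0,"rz": 0,"fingers": 1},
    {"x": 0,"y": 0,"z": 2,"rx": 0,"ry": 0,"rz": 0,"fingers": 1},
    {"x": 0,"y": 0,"z": 2,"rx": 0,"ry": 0,"rz": 0,"fingers": 1}
  ]
}}

```text
time_s: 9.45
tool_pos: [0.4513, -0.0321, 0.0954]
tool_rot: [180.0, 0.0, 64.2]
force: [-3.0, 0.5, 6.5]
grip_width: 0.0574
grasp_force: 10.0
```

Contact: the grip is about 9 mm above the rim, so the cell is riding. I'll turn anticlockwise with a light downward bias.

Call:
{"api": "drive_tool", "payload": {
  "moves": [
    {"x": 0,"y": 0,"z": -0.4,"rx": 0,"ry": 0,"rz": 0,"fingers": 1},
    {"x": 0,"y": 0,"z": -0.5,"rx": 0,"ry": 0,"rz": -0.05,"fingers": 1},
    {"x": 0,"y": 0,"z": -0.7,"rx": 0,"ry": 0,"rz": -0.1,"fingers": 1},
    {"x": 0,"y": 0,"z": -0.7,"rx": 0,"ry": 0,"rz": -0.1,"fingers": 1},
    {"x": 0,"y": 0,"z": -0.7,"rx": 0,"ry": 0,"rz": -0.1,"fingers": 1}
  ]
}}

```text
time_s: 10.07
tool_pos: [0.4518, -0.0323, 0.0956]
tool_rot: [179.9, 0.0, 69.8]
force: [0.3, -1.2, 3.3]
grip_width: 0.0573
grasp_force: 10.0
```

Call:
{"api": "drive_tool", "payload": {
  "moves": [
    {"x": 0,"y": 0,"z": -0.15,"rx": 0,"ry": 0,"rz": -0.07,"fingers": 1},
    {"x": 0,"y": 0,"z": -0.4,"rx": 0,"ry": 0,"rz": -0.15,"fingers": 1},
    {"x": 0,"y": 0,"z": -0.4,"rx": 0,"ry": 0,"rz": -0.15,"fingers": 1},
    {"x": 0,"y": 0,"z": -0.4,"rx": 0,"ry": 0,"rz": -0.15,"fingers": 1}
  ]
}}

```text
time_s: 10.58
tool_pos: [0.4507, -0.032, 0.0952]
tool_rot: [-180.0, -0.0, 78.4]
force: [-0.4, -0.1, -0.6]
grip_width: 0.0577
grasp_force: 10.0
```

```bash
cat > st.py <<'E'
from cell import sensors
o=sensors.get_obs();print(o["tool_pos"].round(4),o["force"].round(1),o["wrist_torque"].round(2),o["qpos"].round(0))
E
python3 st.py
```

```text
[ 0.4507 -0.032   0.0952] [-0.4 -0.1 -0.6] [ 0.01 -0.04 -0.02] [ 48.   4. -48. 118.   3.  60. -13.]
```

Call:
{"api": "drive_tool", "payload": {
  "moves": [
    {"x": 0,"y": 0,"z": 0.7,"rx": 0,"ry": 0,"rz": 0,"fingers": 1},
    {"x": 0,"y": 0,"z": 1.4,"rx": 0,"ry": 0,"rz": 0,"fingers": 1},
    {"x": 0,"y": 0,"z": 1.4,"rx": 0,"ry": 0,"rz": 0,"fingers": 1}
  ]
}}

```text
time_s: 10.95
tool_pos: [0.451, -0.032, 0.0941]
tool_rot: [-180.0, 0.0, 78.5]
force: [-0.2, 0.2, -1.2]
grip_width: 0.0577
grasp_force: 10.0
```

Still free, so I'll keep lowering in small steps.

Call:
{"api": "drive_tool", "payload": {
  "moves": [
    {"x": 0,"y": 0,"z": 0.8,"rx": 0,"ry": 0,"rz": 0,"fingers": 1},
    {"x": 0,"y": 0,"z": 1.6,"rx": 0,"ry": 0,"rz": 0,"fingers": 1},
    {"x": 0,"y": 0,"z": 1.6,"rx": 0,"ry": 0,"rz": 0,"fingers": 1}
  ]
}}

```text
time_s: 11.32
tool_pos: [0.4511, -0.0321, 0.0926]
tool_rot: [-180.0, 0.0, 78.5]
force: [0.5, -0.7, -1.6]
grip_width: 0.0574
grasp_force: 10.0
```

Call:
{"api": "drive_tool", "payload": {
  "moves": [
    {"x": 0,"y": 0,"z": 0.7,"rx": 0,"ry": 0,"rz": 0,"fingers": 1},
    {"x": 0,"y": 0,"z": 1.4,"rx": 0,"ry": 0,"rz": 0,"fingers": 1},
    {"x": 0,"y": 0,"z": 1.4,"rx": 0,"ry": 0,"rz": 0,"fingers": 1}
  ]
}}

```text
time_s: 11.7
tool_pos: [0.4511, -0.0321, 0.0912]
tool_rot: [-180.0, 0.0, 78.5]
force: [0.7, -0.3, -1.3]
grip_width: 0.0576
grasp_force: 10.0
```

Call:
{"api": "drive_tool", "payload": {
  "moves": [
    {"x": 0,"y": 0,"z": 0.6,"rx": 0,"ry": 0,"rz": 0,"fingers": 1},
    {"x": 0,"y": 0,"z": 1.2,"rx": 0,"ry": 0,"rz": 0,"fingers": 1},
    {"x": 0,"y": 0,"z": 1.2,"rx": 0,"ry": 0,"rz": 0,"fingers": 1}
  ]
}}

```text
time_s: 12.08
tool_pos: [0.4512, -0.032, 0.09]
tool_rot: [180.0, -0.0, 78.5]
force: [-0.1, 0.7, -1.0]
grip_width: 0.0578
grasp_force: 10.0
```

Call:
{"api": "drive_tool", "payload": {
  "moves": [
    {"x": 0,"y": 0,"z": 0.5,"rx": 0,"ry": 0,"rz": 0,"fingers": 1},
    {"x": 0,"y": 0,"z": 1.0,"rx": 0,"ry": 0,"rz": 0,"fingers": 1},
    {"x": 0,"y": 0,"z": 1.0,"rx": 0,"ry": 0,"rz": 0,"fingers": 1}
  ]
}}

```text
time_s: 12.45
tool_pos: [0.4512, -0.032, 0.089]
tool_rot: [180.0, 0.0, 78.5]
force: [0.2, 0.2, -1.1]
grip_width: 0.058
grasp_force: 10.0
```

Call:
{"api": "drive_tool", "payload": {
  "moves": [
    {"x": 0,"y": 0,"z": 0.5,"rx": 0,"ry": 0,"rz": 0,"fingers": 1},
    {"x": 0,"y": 0,"z": 1.0,"rx": 0,"ry": 0,"rz": 0,"fingers": 1},
    {"x": 0,"y": 0,"z": 1.0,"rx": 0,"ry": 0,"rz": 0,"fingers": 1}
  ]
}}

```text
time_s: 12.82
tool_pos: [0.4513, -0.0321, 0.0889]
tool_rot: [-180.0, 0.0, 78.5]
force: [-2.7, 0.4, 8.6]
grip_width: 0.0577
grasp_force: 10.0
```

It dropped about 6 mm, and the grip is now about 3 mm above the rim. Next I'll relieve the load and turn clockwise, following the thread down.

Call:
{"api": "drive_tool", "payload": {
  "moves": [
    {"x": 0,"y": 0,"z": -0.6,"rx": 0,"ry": 0,"rz": 0,"fingers": 1},
    {"x": 0,"y": 0,"z": -0.5,"rx": 0,"ry": 0,"rz": 0.07,"fingers": 1},
    {"x": 0,"y": 0,"z": -0.3,"rx": 0,"ry": 0,"rz": 0.14,"fingers": 1},
    {"x": 0,"y": 0,"z": -0.1,"rx": 0,"ry": 0,"rz": 0.2,"fingers": 1},
    {"x": 0,"y": 0,"z": -0.1,"rx": 0,"ry": 0,"rz": 0.2,"fingers": 1}
  ]
}}

```text
time_s: 13.45
tool_pos: [0.4519, -0.0319, 0.0885]
tool_rot: [179.9, -0.0, 67.1]
force: [0.3, 0.9, 2.9]
grip_width: 0.0578
grasp_force: 10.0
```

```bash
python3 st.py
```

```text
[ 0.4519 -0.0319  0.0885] [0.3 0.9 2.9] [ 0.17 -0.3   0.03] [ 47.   4. -48. 118.   4.  59. -25.]
```

Going well: it's sinking under light force.

Call:
{"api": "drive_tool", "payload": {
  "moves": [
    {"x": 0,"y": 0,"z": 0.2,"rx": 0,"ry": 0,"rz": 0.08,"fingers": 1},
    {"x": 0,"y": 0,"z": 0.4,"rx": 0,"ry": 0,"rz": 0.16,"fingers": 1},
    {"x": 0,"y": 0,"z": 0.6,"rx": 0,"ry": 0,"rz": 0.24,"fingers": 1},
    {"x": 0,"y": 0,"z": 0.8,"rx": 0,"ry": 0,"rz": 0.3,"fingers": 1},
    {"x": 0,"y": 0,"z": 0.8,"rx": 0,"ry": 0,"rz": 0.3,"fingers": 1}
  ]
}}

```text
time_s: 14.08
tool_pos: [0.4518, -0.0321, 0.0876]
tool_rot: [179.9, -0.0, 49.9]
force: [0.8, 0.7, 3.2]
grip_width: 0.058
grasp_force: 10.0
```

```bash
python3 st.py
```

```text
[ 0.4518 -0.0321  0.0876] [0.8 0.7 3.2] [ 0.04 -0.32  0.08] [ 46.   4. -47. 118.   4.  59. -42.]
```

Call:
{"api": "drive_tool", "payload": {
  "moves": [
    {"x": 0,"y": 0,"z": 0.2,"rx": 0,"ry": 0,"rz": 0.08,"fingers": 1},
    {"x": 0,"y": 0,"z": 0.4,"rx": 0,"ry": 0,"rz": 0.16,"fingers": 1},
    {"x": 0,"y": 0,"z": 0.6,"rx": 0,"ry": 0,"rz": 0.24,"fingers": 1},
    {"x": 0,"y": 0,"z": 0.8,"rx": 0,"ry": 0,"rz": 0.32,"fingers": 1},
    {"x": 0,"y": 0,"z": 1.0,"rx": 0,"ry": 0,"rz": 0.4,"fingers": 1},
    {"x": 0,"y": 0,"z": 1.0,"rx": 0,"ry": 0,"rz": 0.4,"fingers": 1}
  ]
}}

```text
time_s: 14.82
tool_pos: [0.4516, -0.033, 0.0866]
tool_rot: [179.9, -0.0, 27.0]
force: [0.7, -3.1, 2.6]
grip_width: 0.0578
grasp_force: 10.0
```

```bash
python3 st.py
```

```text
[ 0.4516 -0.033   0.0866] [ 0.7 -3.1  2.6] [-0.53 -0.27 -0.01] [ 45.   4. -45. 118.   4.  58. -65.]
```

Call:
{"api": "drive_tool", "payload": {
  "moves": [
    {"x": 0,"y": 0,"z": 0.2,"rx": 0,"ry": 0,"rz": 0.06,"fingers": 1},
    {"x": 0,"y": 0,"z": 0.3,"rx": 0,"ry": 0,"rz": 0.12,"fingers": 1},
    {"x": 0,"y": 0,"z": 0.5,"rx": 0,"ry": 0,"rz": 0.2,"fingers": 1},
    {"x": 0,"y": 0,"z": 0.5,"rx": 0,"ry": 0,"rz": 0.2,"fingers": 1}
  ]
}}

```text
time_s: 15.32
tool_pos: [0.4518, -0.0333, 0.0862]
tool_rot: [179.9, -0.1, 15.6]
force: [1.0, -4.5, 2.7]
grip_width: 0.0575
grasp_force: 10.0
```

```bash
python3 st.py
```

```text
[ 0.4518 -0.0333  0.0862] [ 1.  -4.5  2.7] [-1.02 -0.46  0.08] [ 45.   4. -45. 119.   4.  58. -76.]
```

Call:
{"api": "drive_tool", "payload": {
  "moves": [
    {"x": -0.3,"y": 1.0,"z": 0,"rx": 0,"ry": 0,"rz": 0,"fingers": 1},
    {"x": -0.3,"y": 1.0,"z": 0.2,"rx": 0,"ry": 0,"rz": 0.08,"fingers": 1},
    {"x": -0.3,"y": 1.0,"z": 0.4,"rx": 0,"ry": 0,"rz": 0.16,"fingers": 1},
    {"x": -0.3,"y": 1.0,"z": 0.4,"rx": 0,"ry": 0,"rz": 0.16,"fingers": 1}
  ]
}}

```text
time_s: 15.82
tool_pos: [0.4527, -0.034, 0.0861]
tool_rot: [179.9, -0.2, 6.4]
force: [4.0, -3.3, 2.4]
grip_width: 0.0577
grasp_force: 10.0
```

```bash
python3 st.py
```

```text
[ 0.4527 -0.034   0.0861] [ 4.  -3.3  2.4] [-1.02 -0.95  0.21] [ 44.   4. -44. 119.   4.  58. -85.]
```

The torque is rising and z has stopped, so it's probably home. I'll let go, rise and check.

Call:
{"api": "drive_tool", "payload": {
  "moves": [
    {"x": 0,"y": 0,"z": 0,"rx": 0,"ry": 0,"rz": 0,"fingers": -1},
    {"x": 0,"y": 0,"z": 0,"rx": 0,"ry": 0,"rz": 0,"fingers": -1},
    {"x": 0,"y": 0,"z": 0,"rx": 0,"ry": 0,"rz": 0,"fingers": -1},
    {"x": 0,"y": 0,"z": -30,"rx": 0,"ry": 0,"rz": 0,"fingers": -1},
    {"x": 0,"y": 0,"z": -80,"rx": 0,"ry": 0,"rz": 0,"fingers": -1},
    {"x": 0,"y": 0,"z": -110,"rx": 0,"ry": 0,"rz": 0,"fingers": -1},
    {"x": 0,"y": 0,"z": -110,"rx": 0,"ry": 0,"rz": 0,"fingers": -1}
  ]
}}

```text
time_s: 16.7
tool_pos: [0.4525, -0.0329, 0.1975]
tool_rot: [179.9, -0.2, 6.3]
force: [0.2, 0.1, -0.3]
grip_width: 0.087
grasp_force: 0.0
```

```bash
python3 st.py; python3 look.py e; python3 - <<'E'
from h import *
c=pickle.load(open("e_side.pkl","rb"))
s=c["image"][120:170,240:304,::-1];w=pickle.load(open("e_wrist.pkl","rb"));u,v=proj(w,np.array([.451,-.0335,.09])).round().astype(int);v=min(v,320)
cv2.imwrite("pics/e2.png",np.hstack([cv2.resize(s,(400,312),interpolation=cv2.INTER_CUBIC),cv2.resize(w["image"][v-62:v+63,u-80:u+80,::-1],(400,312),interpolation=cv2.INTER_CUBIC)]))
im=c["image"].astype(int).sum(2)//3
print(list(zip(range(128,166),im[128:166,272].tolist())))
print([(proj(c,np.array([.451,-.034+s*r,z]))[1]).round(2) for s,r,z in((-1,.029,.092),(1,.029,.092),(1,.029,.076),(1,.0325,.076),(1,.0325,.05))])
E
```

```text
[ 0.4525 -0.0329  0.1975] [ 0.2  0.1 -0.3] [ 0.02  0.02 -0.  ] [ 46.  -4. -43. 111.  -3.  72. -80.]
16.7 [ 46.4  -4.2 -43.2 111.1  -3.   71.8 -79.5] [ 0.4525 -0.0329  0.1975] [179.9   -0.22   6.32] [ 0.23  0.08 -0.26] [ 0.02  0.02 -0.  ] 0.08698768919584976
[(128, 168), (129, 167), (130, 168), (131, 165), (132, 168), (133, 168), (134, 169), (135, 162), (136, 84), (137, 19), (138, 19), (139, 58), (140, 129), (141, 138), (142, 177), (143, 173), (144, 174), (145, 167), (146, 88), (147, 19), (148, 12), (149, 11), (150, 16), (151, 49), (152, 114), (153, 106), (154, 106), (155, 106), (156, 104), (157, 104), (158, 101), (159, 35), (160, 34), (161, 34), (162, 35), (163, 34), (164, 34), (165, 36)]
[np.float64(136.13), np.float64(147.48), np.float64(151.71), np.float64(152.42), np.float64(159.16)]
```

View pics/e2.png

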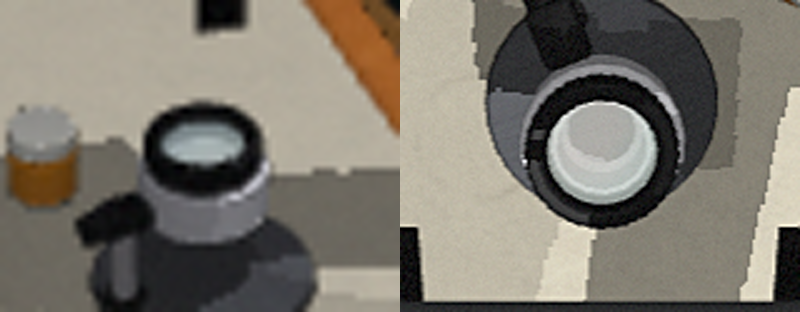

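The side crop shows the grip sitting on the mount. Its top edge is at row 135.9, and 136.1 is predicted for home. The wrist crop shows it centred. To be sure, I'll regrip lightly and feel for the hard stop.

Call:
{"api": "drive_tool", "payload": {
  "moves": [
    {"x": 0,"y": 0,"z": 50,"rx": 0,"ry": 0,"rz": 0,"fingers": -1},
    {"x": 0,"y": 0,"z": 90,"rx": 0,"ry": 0,"rz": 0,"fingers": -1},
    {"x": 0,"y": 0,"z": 106,"rx": 0,"ry": 0,"rz": 0,"fingers": -1},
    {"x": 0,"y": 0,"z": 109,"rx": 0,"ry": 0,"rz": 0,"fingers": -1},
    {"x": 0,"y": 0,"z": 109,"rx": 0,"ry": 0,"rz": 0,"fingers": -1},
    {"x": 0,"y": 0,"z": 109,"rx": 0,"ry": 0,"rz": 0,"fingers": 1},
    {"x": 0,"y": 0,"z": 109,"rx": 0,"ry": 0,"rz": 0,"fingers": 1},
    {"x": 0,"y": 0,"z": 109,"rx": 0,"ry": 0,"rz": 0,"fingers": 1},
    {"x": 0,"y": 0,"z": 109,"rx": 0,"ry": 0,"rz": 0,"fingers": 1},
    {"x": 0,"y": 0,"z": 109,"rx": 0,"ry": 0,"rz": 0,"fingers": 1}
  ],
  "force": 10
}}

```text
time_s: 18.1
tool_pos: [0.4515, -0.0335, 0.0867]
tool_rot: [180.0, -0.0, 6.3]
force: [0.1, -1.2, 2.0]
grip_width: 0.0575
grasp_force: 10.0
```

```bash
python3 st.py
```

```text
[ 0.4515 -0.0335  0.0867] [ 0.1 -1.2  2. ] [-0.27 -0.09  0.1 ] [ 45.   4. -45. 118.   4.  58. -86.]
```

Call:
{"api": "drive_tool", "payload": {
  "moves": [
    {"x": 0,"y": 0,"z": 0.1,"rx": 0,"ry": 0,"rz": 0.05,"fingers": 1},
    {"x": 0,"y": 0,"z": 0.2,"rx": 0,"ry": 0,"rz": 0.1,"fingers": 1},
    {"x": 0,"y": 0,"z": 0.2,"rx": 0,"ry": 0,"rz": 0.1,"fingers": 1}
  ]
}}

```text
time_s: 18.48
tool_pos: [0.4524, -0.0338, 0.0868]
tool_rot: [179.9, -0.2, 0.6]
force: [3.4, -2.6, 1.8]
grip_width: 0.0575
grasp_force: 10.0
```

```bash
python3 st.py
```

```text
[ 0.4524 -0.0338  0.0868] [ 3.4 -2.6  1.8] [-0.59 -0.71  0.35] [ 45.   4. -45. 118.   4.  58. -91.]
```

The torque rises to 0.35 Nm without sinking, so this is the hard stop. Letting go and comparing heights.

Call:
{"api": "drive_tool", "payload": {
  "moves": [
    {"x": 0,"y": 0,"z": 0,"rx": 0,"ry": 0,"rz": 0,"fingers": -1},
    {"x": 0,"y": 0,"z": 0,"rx": 0,"ry": 0,"rz": 0,"fingers": -1},
    {"x": 0,"y": 0,"z": 0,"rx": 0,"ry": 0,"rz": 0,"fingers": -1},
    {"x": 0,"y": 0,"z": -30,"rx": 0,"ry": 0,"rz": 0,"fingers": -1},
    {"x": 0,"y": 0,"z": -80,"rx": 0,"ry": 0,"rz": 0,"fingers": -1},
    {"x": 0,"y": 0,"z": -110,"rx": 0,"ry": 0,"rz": 0,"fingers": -1},
    {"x": 0,"y": 0,"z": -110,"rx": 0,"ry": 0,"rz": 0,"fingers": -1},
    {"x": 0,"y": 0,"z": -110,"rx": 0,"ry": 0,"rz": 0,"fingers": -1}
  ]
}}

```text
time_s: 19.48
tool_pos: [0.4504, -0.033, 0.1952]
tool_rot: [-180.0, 0.1, 0.6]
force: [0.4, 0.2, -1.1]
grip_width: 0.0873
grasp_force: 0.0
```

```bash
python3 look.py f; python3 - <<'E'
from h import *
import pickle
A=[pickle.load(open(f"{n}_side.pkl","rb"))["image"].astype(int) for n in"ef"]
for a in A:
    g=a.sum(2)//3;print([g[130:162,k].tolist() for k in(272,)])
B=[a[134:154,255:290] for a in A];print("diff",np.abs(B[0]-B[1]).mean(), np.abs(B[0]-B[1]).sum(2).max())
d=pickle.load(open("d.pkl","rb"))["side"]["image"].astype(int)
for k,(u,v) in dict(pot=(247,145),pump=(215,240),peg=(283,281)).items():
    print(k,np.abs(d[v-10:v+10,u-10:u+10]-A[1][v-10:v+10,u-10:u+10]).mean())
# subpixel row of edges: grip top (back) and grip-to-mount (front)
c=pickle.load(open("f_side.pkl","rb"));g=A[1].sum(2)/3
for k in(268,270,272,274):
    t=np.interp(-85,-g[133:139,k],np.arange(133,139));b=np.interp(60,g[149:153,k],np.arange(149,153));print(k,t.round(2),b.round(2))
for s in(0,.0005,.001,.002):print(s,proj(c,np.array([.451,-.034-.029,.092+s]))[1].round(2))
E
```

```text
19.475 [ 46.8  -4.1 -43.6 111.3  -3.   71.8 -85.2] [ 0.4504 -0.033   0.1952] [-1.7999e+02  1.0000e-01  5.6000e-01] [ 0.41  0.16 -1.08] [0.01 0.05 0.03] 0.08729005156761868
[[168, 165, 168, 168, 169, 162, 84, 19, 19, 58, 129, 138, 177, 173, 174, 167, 88, 19, 12, 11, 16, 49, 114, 106, 106, 106, 104, 104, 101, 35, 34, 34]]
[[165, 166, 168, 169, 169, 163, 122, 19, 22, 58, 128, 136, 168, 172, 174, 167, 88, 17, 10, 11, 14, 45, 113, 106, 107, 105, 103, 105, 103, 34, 36, 34]]
diff 3.2676190476190476 201
pot 31.05
pump 3.1558333333333333
peg 2.8941666666666666
268 136.97 150.54
270 136.34 151.18
272 136.36 151.21
274 136.42 150.88
0 136.13
0.0005 136.0
0.001 135.87
0.002 135.6
```

```bash
python3 - <<'E'
from h import *
d=pickle.load(open("d.pkl","rb"))["side"]["image"];f=pickle.load(open("f_side.pkl","rb"))["image"];e=pickle.load(open("f_wrist.pkl","rb"))
u,v=proj(e,np.array([.451,-.0335,.09])).round().astype(int);v=min(v,320)
r=lambda a:cv2.resize(a[:,:,::-1],(400,300),interpolation=cv2.INTER_CUBIC)
cv2.imwrite("pics/f2.png",np.vstack([np.hstack([r(d[125:173,236:300]),r(f[125:173,236:300])]),np.hstack([r(f[132:156,254:286]),r(e["image"][v-60:v+60,u-80:u+80])])]))
E
```

```text
(no output)
```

View pics/f2.png

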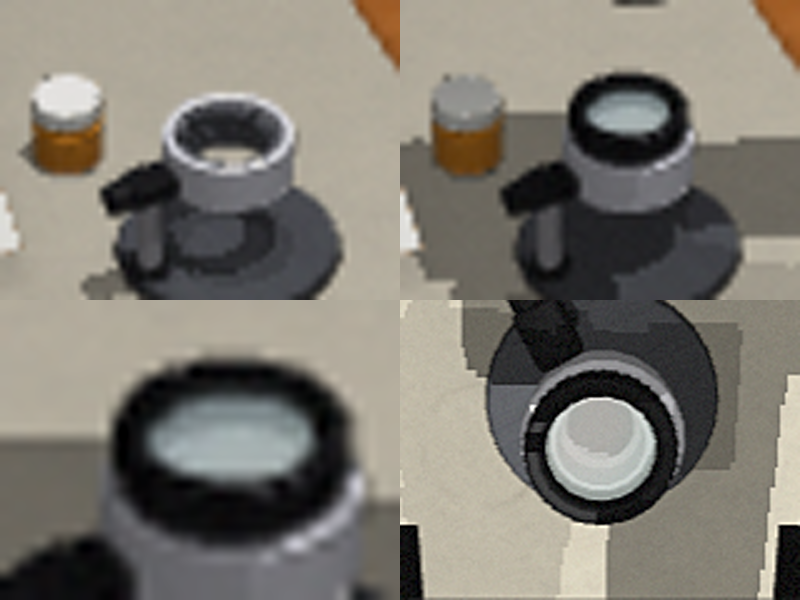

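Pot unmoved (it is only in shadow) and the grip sits on the rim. I'll do one last gentle feel for the stop, measuring the torque at small steps.

Call:
{"api": "drive_tool", "payload": {
  "moves": [
    {"x": 0,"y": 0,"z": 50,"rx": 0,"ry": 0,"rz": 0,"fingers": -1},
    {"x": 0,"y": 0,"z": 90,"rx": 0,"ry": 0,"rz": 0,"fingers": -1},
    {"x": 0,"y": 0,"z": 106,"rx": 0,"ry": 0,"rz": 0,"fingers": -1},
    {"x": 0,"y": 0,"z": 110,"rx": 0,"ry": 0,"rz": 0,"fingers": -1},
    {"x": 0,"y": 0,"z": 110,"rx": 0,"ry": 0,"rz": 0,"fingers": -1},
    {"x": 0,"y": 0,"z": 110,"rx": 0,"ry": 0,"rz": 0,"fingers": 1},
    {"x": 0,"y": 0,"z": 110,"rx": 0,"ry": 0,"rz": 0,"fingers": 1},
    {"x": 0,"y": 0,"z": 110,"rx": 0,"ry": 0,"rz": 0,"fingers": 1},
    {"x": 0,"y": 0,"z": 110,"rx": 0,"ry": 0,"rz": 0,"fingers": 1},
    {"x": 0,"y": 0,"z": 110,"rx": 0,"ry": 0,"rz": 0.04,"fingers": 1},
    {"x": 0,"y": 0,"z": 110,"rx": 0,"ry": 0,"rz": 0.04,"fingers": 1}
  ],
  "force": 12
}}

```text
time_s: 21.0
tool_pos: [0.4514, -0.0339, 0.0865]
tool_rot: [179.9, -0.0, -1.7]
force: [0.0, -2.2, 2.0]
grip_width: 0.0576
grasp_force: 12.0
```

```bash
python3 st.py; python3 -c "
from cell import sensors;print(sensors.get_obs()['tool_rot'])"
```

```text
[ 0.4514 -0.0339  0.0865] [ 0.  -2.2  2. ] [-0.51  0.01  0.32] [ 45.   4. -45. 118.   4.  58. -94.]
[ 1.79920346e+02 -3.58671863e-02 -1.67975482e+00]
```

Call:
{"api": "drive_tool", "payload": {
  "moves": [
    {"x": 0,"y": 0,"z": 0,"rx": 0,"ry": 0,"rz": 0.04,"fingers": 1},
    {"x": 0,"y": 0,"z": 0,"rx": 0,"ry": 0,"rz": 0.08,"fingers": 1},
    {"x": 0,"y": 0,"z": 0,"rx": 0,"ry": 0,"rz": 0.08,"fingers": 1}
  ]
}}

```text
time_s: 21.38
tool_pos: [0.4523, -0.034, 0.0867]
tool_rot: [179.9, -0.2, -6.2]
force: [2.4, -4.3, 0.1]
grip_width: 0.0574
grasp_force: 12.0
```

```bash
python3 st.py; python3 -c "
from cell import sensors;print(sensors.get_obs()['tool_rot'])"
```

```text
[ 0.4523 -0.034   0.0867] [ 2.4 -4.3  0.1] [-0.89 -0.71  0.48] [ 45.   4. -45. 118.   4.  58. -98.]
[ 1.79926954e+02 -1.62088892e-01 -6.23065627e+00]
```

Torque climbs at once and the fingers slip, so this is the hard stop and the cell is home. I'll release, retreat and sign off.

Call:
{"api": "drive_tool", "payload": {
  "moves": [
    {"x": 0,"y": 0,"z": 0,"rx": 0,"ry": 0,"rz": 0,"fingers": -1},
    {"x": 0,"y": 0,"z": 0,"rx": 0,"ry": 0,"rz": 0,"fingers": -1},
    {"x": 0,"y": 0,"z": 0,"rx": 0,"ry": 0,"rz": 0,"fingers": -1},
    {"x": 0,"y": 0,"z": -30,"rx": 0,"ry": 0,"rz": 0,"fingers": -1},
    {"x": 0,"y": 0,"z": -80,"rx": 0,"ry": 0,"rz": 0,"fingers": -1},
    {"x": 0,"y": 0,"z": -110,"rx": 0,"ry": 0,"rz": 0,"fingers": -1},
    {"x": 0,"y": 0,"z": -110,"rx": 0,"ry": 0,"rz": 0,"fingers": -1},
    {"x": 0,"y": 0,"z": -110,"rx": 0,"ry": 0,"rz": 0,"fingers": -1}
  ]
}}

```text
time_s: 22.38
tool_pos: [0.4504, -0.0329, 0.1953]
tool_rot: [-180.0, 0.1, -6.3]
force: [-0.3, 0.5, 0.3]
grip_width: 0.0871
grasp_force: 0.0
```

```bash
python3 - <<'E'
from h import *
from cell import vision,workorder
g=vision.read_camera("side")["image"].astype(int);f=pickle.load(open("f_side.pkl","rb"))["image"].astype(int)
d=np.abs(g-f)[134:160,255:290].mean();print(d)
if d<6: print(workorder.sign_off())
E
```

```text
2.2424908424908425
the job is handed in; nothing more can be done
None
```

The lens cell is screwed into the mount up to the hard stop with its grip on the rim, and I let go and handed the job in at about 22 s; the paint pot, pumpkin and peg were left where they stood.

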